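# Rack the doming punches by head size

## Task

Put the four steel doming punches away on the dark wooden rack, one standing upright in the middle of each white pad, in order of head size: the smallest next to the red end block, growing to the largest next to the plain wooden end block. Do not knock any punch over on the way, and leave them all standing free.

Things in the scene. Friction and masses are not known exactly. Their poses are not given: they have to be found in the camera images.
- punch22_mid (a point): Doming punch, smallest head: upright steel mushroom, 68.6 mm tall, 0.21 kg. Round head of 22 mm diameter; its upright cylindrical belt, the place to grip, is 44 to 62 mm above the foot's underside (middle 18.7 mm above this point), a shallow dome above it. Dark shank 20 mm, round foot 36 mm in diameter. This point: on its axis half-way up, 34.3 mm above the foot's underside; z up.
- punch32_mid (a point): Doming punch, second smallest head: upright steel mushroom, 71.6 mm tall, 0.30 kg. Round head of 32 mm diameter; its upright cylindrical belt, the place to grip, is 44 to 62 mm above the foot's underside (middle 17.2 mm above this point), a shallow dome above it. Dark shank 20 mm, round foot 36 mm in diameter. This point: on its axis half-way up, 35.8 mm above the foot's underside; z up.
- punch42_mid (a point): Doming punch, second largest head: upright steel mushroom, 74.6 mm tall, 0.43 kg. Round head of 42 mm diameter; its upright cylindrical belt, the place to grip, is 44 to 62 mm above the foot's underside (middle 15.7 mm above this point), a shallow dome above it. Dark shank 20 mm, round foot 36 mm in diameter. This point: on its axis half-way up, 37.3 mm above the foot's underside; z up.
- punch52_mid (a point): Doming punch, largest head: upright steel mushroom, 77.6 mm tall, 0.60 kg. Round head of 52 mm diameter; its upright cylindrical belt, the place to grip, is 44 to 62 mm above the foot's underside (middle 14.2 mm above this point), a shallow dome above it. Dark shank 20 mm, round foot 36 mm in diameter. This point: on its axis half-way up, 38.8 mm above the foot's underside; z up.
- pad_a: One of four alike white round pads, 56 mm diameter, 3 mm thick, in a straight row at 80 mm pitch on a fixed dark wooden rack board (410 x 85 x 12 mm). Origin: centre of its underside; its top, where a punch stands, is 3 mm higher, 15 mm above the bench. The letter says nothing of its place in the row: judge that by the distance from the red block.
- pad_b: One of four alike white round pads, 56 mm diameter, 3 mm thick, in a straight row at 80 mm pitch on a fixed dark wooden rack board (410 x 85 x 12 mm). Origin: centre of its underside; its top, where a punch stands, is 3 mm higher, 15 mm above the bench. The letter says nothing of its place in the row: judge that by the distance from the red block.
- pad_c: One of four alike white round pads, 56 mm diameter, 3 mm thick, in a straight row at 80 mm pitch on a fixed dark wooden rack board (410 x 85 x 12 mm). Origin: centre of its underside; its top, where a punch stands, is 3 mm higher, 15 mm above the bench. The letter says nothing of its place in the row: judge that by the distance from the red block.
- pad_d: One of four alike white round pads, 56 mm diameter, 3 mm thick, in a straight row at 80 mm pitch on a fixed dark wooden rack board (410 x 85 x 12 mm). Origin: centre of its underside; its top, where a punch stands, is 3 mm higher, 15 mm above the bench. The letter says nothing of its place in the row: judge that by the distance from the red block.
- red_block: Red block, 60 mm across the rack x 30 mm along the row x 25 mm high, fixed on one end of the rack board in line with the pads: the small end. Its centre is 60 mm from the nearest pad's centre. A like block in plain light wood is at the other end. Origin: centre of its underside; x runs across the row, y along it.
There are look-alikes about, which are no part of the job. Leave any green or pink look-alike of the part that bears punch52_mid alone.

How it is judged:
By the outcome, as a careful person would: the job done as asked, in the order asked, and still so for the second after the job is handed in, with the robot touching nothing.
It also fails if it takes over 115 s, if anything falls off the work surface, if the arm or the gripper's body presses on something with over 40 N, if the wrist force passes 120 N, or if a joint passes its speed limit or range.

## Robot

A 7-joint arm with a two-finger parallel gripper is mounted at the origin on the work surface. World frame = base frame: x ahead of the robot, y to its left, z up, the work surface at z = 0. Lengths are in mm, angles in rad, forces in N, time in s.
With the tool pointing down it reaches from about 425 to 825 mm from the base axis. Payload 3.6 kg.
Tool frame: the origin (TCP) lies at the very end of the fingers, on their centre line; the grasp point (between the pads) lies env.pinch_z behind it (env.pinch_z is the distance from the TCP to the grasp point, in mm); z points along the fingers, y is the line along which they close (so a half turn about z gives the same grasp; the last joint's range is limited). The gripper opens to 93 mm and grips with 3 to 60 N. Pads are 15 mm wide; open, the fingers measure 128 mm over their backs; the gripper's body (75 mm by 188 mm) begins 65 mm behind the grasp point.
Start: joints at [1.077, 0.615, -0.013, 1.423, 0.008, 1.103, -0.04], TCP at [293.106, -580.13, 218.64] pointing down, gripper open.
Joint ranges: [-3.12, 3.12], [-0.3, 2.06], [-1.34, 1.32], [0.26, 2.42], [-1.36, 4.5], [0.01, 1.98], [-2.84, 2.84]. Speed limits (rad/s): [2.79, 2.79, 3.14, 3.14, 3.14, 3.14, 3.14].

## Interface

Orientations are given as a 3x3 rotation matrix whose columns are the frame's x, y, z axes.
In Python, from bench import env gives the robot as it stands.
- The arm moves only by the tool drive_tool, never from a script. Its argument "targets" is a list of rows, each a list of 5 numbers: the opening, from -1 (shut) to 1 (fully open), then the shift along the tool's x, y, z in cm, then the turn about the tool's z in degrees. A call has 1 to 10 rows; each row shifts and turns the commanded pose from where the row before left it, along the tool's axes as they then stand; what a row does not reach is not made up. A row lasts 1/10 s, in which the tool goes at most 50 mm and 8.59 degrees, less where a joint would pass 70% of its speed; a pose out of reach is approached as far as the arm can. A call with a gripper value outside its range is refused whole. The fingers move at their own pace and stop on an object; "grip_force" is the grip in N (left out, the last holds). Time passes only in rows, so rows that do not move let the fingers close. It gives the time, the measured TCP pose, the force, the opening and the grip force at its end, in the units of the state.
- env.get_obs(): the state, without advancing time (a new reading comes with each control period).
- env.capture(name): name is "scene" or "side" or "wrist"; returns a dict with "pixels" (420x560x3 uint8, red, green, blue), "range_z" (420x560 float32, mm along the optical axis (not along the pixel's ray), 0 where there is no reading), "fx", "fy", "cx", "cy" (pixels), "world_to_cam" (4x4, takes a point from world to camera coordinates); the wrist camera has in their place "mount" (4x4, takes a point from camera to tool coordinates, whose origin is the TCP and whose axes are the flange's). Camera axes: x right, y up, looking along -z (the intrinsics and any distortion apply to the point x, -y, -z); pixel columns grow to the right and rows downward; lengths in mm; the calibration is good to about 2 mm. A picture is of the moment at which its call begins: read the wrist's pose just before it.
- env.hand_in(): hands the job in; it is judged then, once.
The state is a dict: "clock": time; "joint_pos": joint angles; "qd": joint speeds; "tau": joint torques, N m; "tcp_pos": TCP position; "tool_rot": TCP orientation; "force": force on the tool from outside, world axes, zero at the start; "wrist_torque": the same for the moment, N m; "grip_width": finger opening in mm; "finger_force": force on a finger pad.
Only numpy, scipy, OpenCV 4.12 (cv2) and the standard library are available. Lean on these libraries where they do the work, as an engineer would, in place of code of your own. Each camera call takes 0.05 s, during which the arm holds its last target. There are 200 camera calls.

## Working session

There is one attempt and no reset: what is moved stays moved. The work goes in short steps, Python scripts to look and compute and a tool call to move; the robot and the scene stay as the last step left them, time stands still between calls to the robot, and variables do not carry over. Pictures are saved under pics/ and viewed, at most 14 in all, crops included, and the job is handed in when it is done.

Besides the shell and the picture viewer there is one more tool, called after "Emit:" by a JSON object that holds its "name" and its "arguments", one argument or row to a line. drive_tool: Moves the arm, as the interface text tells. Its arguments: {"type":"object","properties":{"targets":{"type":"array"},"grip_force":{"type":"number"}},"required":["targets"]}

```bash
mkdir -p pics
cat > h.py <<'E'
import numpy as np,cv2
from bench import env
def cap(n):
    o=env.get_obs(); c=env.capture(n)
    if n=="wrist":
        T=np.eye(4);T[:3,:3]=np.array(o["tool_rot"]);T[:3,3]=o["tcp_pos"]
        c["c2w"]=T@np.array(c["mount"])
    else: c["c2w"]=np.linalg.inv(np.array(c["world_to_cam"]))
    return c
def save(c,f): cv2.imwrite(f,cv2.cvtColor(c["pixels"],cv2.COLOR_RGB2BGR))
def ray(c,u,v,z):
    M=c["c2w"];d=M[:3,:3]@np.array([(u-c["cx"])/c["fx"],-(v-c["cy"])/c["fy"],-1.]);p=M[:3,3]
    return p+d*(z-p[2])/d[2]
def cloud(c):
    d=c["range_z"];v,u=np.indices(d.shape)
    P=np.stack([(u-c["cx"])/c["fx"]*d,-(v-c["cy"])/c["fy"]*d,-d],-1)
    M=c["c2w"];return P@M[:3,:3].T+M[:3,3]
E
python3 - <<'E'
from h import *
print(env.pinch_z,env.get_obs())
for n in ["scene","side","wrist"]:
    c=cap(n);save(c,f"pics/{n}0.png");print(n,[k for k in c],c["c2w"].round(2).tolist(),c["fx"],c["cx"],c["cy"])
E
```

```text
18.8 {'clock': 0.0, 'joint_pos': array([ 1.07649074,  0.61589192, -0.01258391,  1.42492499,  0.0081412 ,
        1.10338574, -0.04037328]), 'qd': array([ 0.00069618, -0.00095607, -0.00118936, -0.00066369,  0.00015154,
        0.00131414,  0.00104434]), 'tau': array([-1.32922141e-04, -4.58936906e+01,  2.09284918e-01, -1.65745246e+01,
       -6.09852606e-02,  2.05297762e-02,  2.31594522e-04]), 'tcp_pos': array([ 292.7226416 , -579.45650325,  217.490359  ]), 'tool_rot': array([[ 8.92521335e-01,  4.51003479e-01, -1.23596006e-03],
       [ 4.51005163e-01, -8.92518527e-01,  2.24103595e-03],
       [-9.24022378e-05, -2.55759677e-03, -9.99996725e-01]]), 'force': array([0.12584635, 0.19492426, 1.01781432]), 'wrist_torque': array([ 0.08268827, -0.02659671,  0.00200124]), 'finger_force': 0.0, 'grip_width': 92.67110437301181}
scene ['pixels', 'range_z', 'fx', 'fy', 'cx', 'cy', 'world_to_cam', 'c2w'] [[0.53, -0.46, 0.71, 1144.54], [0.85, 0.31, -0.43, -366.77], [-0.02, 0.83, 0.55, 536.88], [0.0, 0.0, 0.0, 1.0]] 443.08473266610764 284.74933829853677 206.69622554343337
side ['pixels', 'range_z', 'fx', 'fy', 'cx', 'cy', 'world_to_cam', 'c2w'] [[0.75, 0.48, -0.46, 188.67], [-0.67, 0.54, -0.52, -366.55], [-0.0, 0.69, 0.72, 577.27], [0.0, 0.0, 0.0, 1.0]] 411.5123732330419 272.296132763479 208.15981582570464
wrist ['pixels', 'range_z', 'fx', 'fy', 'cx', 'cy', 'mount', 'c2w'] [[0.45, 0.86, 0.24, 361.1], [-0.89, 0.43, 0.12, -545.27], [-0.0, -0.27, 0.96, 384.37], [0.0, 0.0, 0.0, 1.0]] 329.30845268999565 285.4998436889997 208.50568665359532
```

View pics/scene0.png

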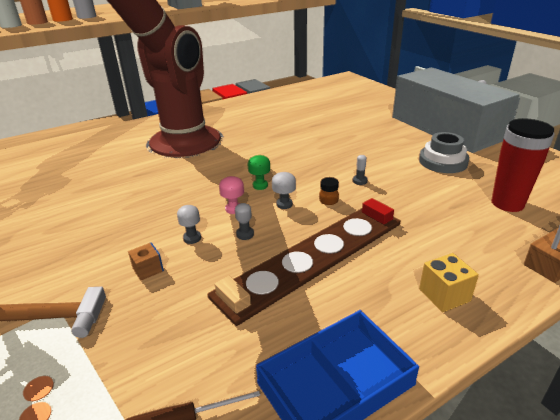

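View pics/side0.png

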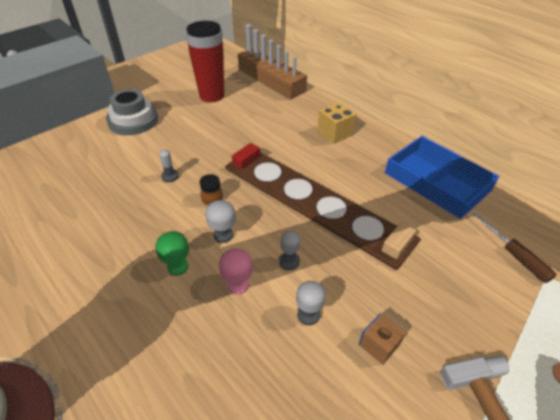

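Scene view: grey punches at about (361,168) (thin head), (244,218), (189,220) and (284,187). The green look-alike is at (259,170) and the pink one at (232,192). The rack runs from the red block (378,210) to the light wood block (232,293), with pads at (357,227), (329,243), (297,262) and (262,283). The side view shows the same things. Next I measure them all.

```bash
cat > m.py <<'E'
from h import *
def fit(P):
    A=np.c_[2*P[:,:2],np.ones(len(P))];s=np.linalg.lstsq(A,(P[:,:2]**2).sum(1),rcond=None)[0]
    return s[:2],np.sqrt(s[2]+s[0]**2+s[1]**2)
def run(n):
    c=cap(n);W=cloud(c);px=c["pixels"];hsv=cv2.cvtColor(px,cv2.COLOR_RGB2HSV).astype(int)
    z=W[...,2];ok=(c["range_z"]>0)&(np.hypot(W[...,0],W[...,1])<900)&(np.hypot(W[...,0],W[...,1])>250)
    m=ok&(z>40)&(z<105)
    k,l,st,ce=cv2.connectedComponentsWithStats(m.astype(np.uint8))
    for i in range(1,k):
        if st[i,4]<60: continue
        q=l==i;P=W[q];b=P[(P[:,2]>46)&(P[:,2]<61)]
        r=fit(b) if len(b)>8 else None
        print(n,"obj px",ce[i].round(),st[i,4],"ctr",P.mean(0).round(),"ztop",P[:,2].max().round(1),"rgb",px[q].mean(0).round(),"beltfit",r and (r[0].round(1),round(2*r[1],1)))
    w=((hsv[...,1]<45)&(hsv[...,2]>170)&ok&(z>5)&(z<24)).astype(np.uint8)
    for cc in cv2.findContours(w,0,2)[0]:
        if cv2.contourArea(cc)<150: continue
        g=np.array([ray(c,u,v,15) for u,v in cc[:,0]]).astype(np.float32)
        (a,b),r=cv2.minEnclosingCircle(g[:,:2]);print(n,"pad",np.mean(cc[:,0],0).round(),round(a,1),round(b,1),"d",round(2*r,1),fit(g))
    rd=(((hsv[...,0]<6)|(hsv[...,0]>174))&(hsv[...,1]>180)&(hsv[...,2]>100)&ok&(z>30)&(z<42))
    if rd.sum()>20: print(n,"red",W[rd].mean(0).round(1),rd.sum())
    return c
if __name__=="__main__":
    import sys
    for n in sys.argv[1:]: run(n)
E
python3 m.py scene side
```

```text
scene obj px [453. 113.] 2729 ctr [410. 617.  73.] ztop 105.0 rgb [80. 83. 81.] beltfit (array([372.8, 708.7]), np.float64(285.1))
scene obj px [446. 142.] 597 ctr [510. 487.  58.] ztop 66.5 rgb [69. 71. 70.] beltfit (array([500.9, 497.7]), np.float64(74.2))
scene obj px [258. 165.] 382 ctr [356.  45.  62.] ztop 76.5 rgb [ 38. 121.  49.] beltfit (array([343.8,  51.8]), np.float64(49.4))
scene obj px [361. 161.] 107 ctr [463. 256.  55.] ztop 67.2 rgb [145. 140. 137.] beltfit (array([459.9, 258.5]), np.float64(16.6))
scene obj px [515. 179.] 1101 ctr [726. 436.  74.] ztop 105.0 rgb [103.  19.  15.] beltfit (array([711.6, 462.4]), np.float64(72.5))
scene obj px [283. 183.] 452 ctr [456.  50.  62.] ztop 76.3 rgb [151. 146. 145.] beltfit (array([444.8,  56.2]), np.float64(48.7))
scene obj px [231. 187.] 470 ctr [410. -51.  62.] ztop 77.0 rgb [176.  90. 110.] beltfit (array([398.1, -45.4]), np.float64(49.6))
scene obj px [329. 182.] 186 ctr [489. 145.  47.] ztop 50.1 rgb [36. 32. 28.] beltfit (array([486.1, 147.2]), np.float64(28.7))
scene obj px [243. 212.] 269 ctr [501. -71.  58.] ztop 7
[... 179 characters left out ...]
.6, -161. ]), np.float64(40.9))
scene obj px [450. 273.] 1420 ctr [832. 125.  56.] ztop 61.9 rgb [175. 140.  68.] beltfit (array([829.9, 128.3]), np.float64(52.9))Traceback (most recent call last):
  File "m.py", line 25, in <module>
    for n in sys.argv[1:]: run(n)
                           ~~~^^^
  File "m.py", line 19, in run
    (a,b),r=cv2.minEnclosingCircle(g[:,:2]);print(n,"pad",np.mean(cc[:,0],0).round(),round(a,1),round(b,1),"d",round(2*r,1),fit(g))
            ~~~~~~~~~~~~~~~~~~~~~~^^^^^^^^^
cv2.error: OpenCV(4.12.0) /io/opencv/modules/imgproc/src/shapedescr.cpp:201: error: (-215:Assertion failed) count >= 0 && (depth == CV_32F || depth == CV_32S) in function 'minEnclosingCircle'
```

```bash
sed -i 's/minEnclosingCircle(g\[:,:2\])/minEnclosingCircle(np.ascontiguousarray(g[:,:2]))/' m.py; python3 m.py scene side | grep -v "rgb \[1[07][35]\|ctr \[410. 617"
python3 - <<'E'
from h import *
c=cap("scene");p=c["pixels"][130:310,150:410]
cv2.imwrite("pics/crop1.png",cv2.cvtColor(cv2.resize(p,None,fx=3,fy=3,interpolation=2),cv2.COLOR_RGB2BGR))
E
```

```text
scene obj px [453. 113.] 2732 ctr [409. 617.  73.] ztop 105.0 rgb [80. 83. 81.] beltfit (array([372.6, 710. ]), np.float64(286.3))
scene obj px [446. 142.] 598 ctr [510. 487.  58.] ztop 67.6 rgb [69. 71. 70.] beltfit (array([502. , 496.8]), np.float64(72.3))
scene obj px [258. 165.] 383 ctr [356.  45.  62.] ztop 76.3 rgb [ 37. 121.  49.] beltfit (array([344.6,  51.6]), np.float64(48.6))
scene obj px [361. 161.] 111 ctr [463. 256.  55.] ztop 66.7 rgb [145. 139. 136.] beltfit (array([459.8, 258.6]), np.float64(16.8))
scene obj px [283. 183.] 455 ctr [456.  49.  62.] ztop 77.3 rgb [151. 146. 145.] beltfit (array([444.7,  56.2]), np.float64(48.9))
scene obj px [231. 187.] 471 ctr [410. -51.  62.] ztop 77.8 rgb [176.  90. 110.] beltfit (array([397.9, -45.2]), np.float64(49.7))
scene obj px [329. 182.] 186 ctr [488. 145.  47.] ztop 50.3 rgb [36. 32. 28.] beltfit (array([485.8, 147. ]), np.float64(28.9))
scene obj px [243. 212.] 267 ctr [500. -71.  58.] ztop 71.2 rgb [118. 113. 113.] beltfit (array([493.7, -67.3]), np.float64(28.8))
scene obj px [188. 215.] 412 ctr [ 455. -164.   61.] ztop 
[... 1626 characters left out ...]
] 965 ctr [391. -53.  68.] ztop 78.9 rgb [137.  81.  95.] beltfit (array([396.8, -44.7]), np.float64(50.9))
side obj px [310. 297.] 755 ctr [ 438. -165.   66.] ztop 76.7 rgb [154. 151. 151.] beltfit (array([ 444.2, -160.5]), np.float64(41.2))
side obj px [384. 332.] 436 ctr [ 486. -264.   41.] ztop 44.7 rgb [144. 102.  68.] beltfit None
side pad [329. 206.] 632.5 -31.9 d 54.5 (array([633.66203529, -27.27989275]), np.float64(22.347119724603328))
side pad [299. 190.] 621.0 45.8 d 54.9 (array([621.01601443,  46.00605085]), np.float64(26.452843254513837))
side pad [267. 171.] 609.9 125.2 d 54.9 (array([610.03830677, 125.40625415]), np.float64(26.239043828416534))
side red [615.9 236.1  36.6] 307
```

View pics/crop1.png

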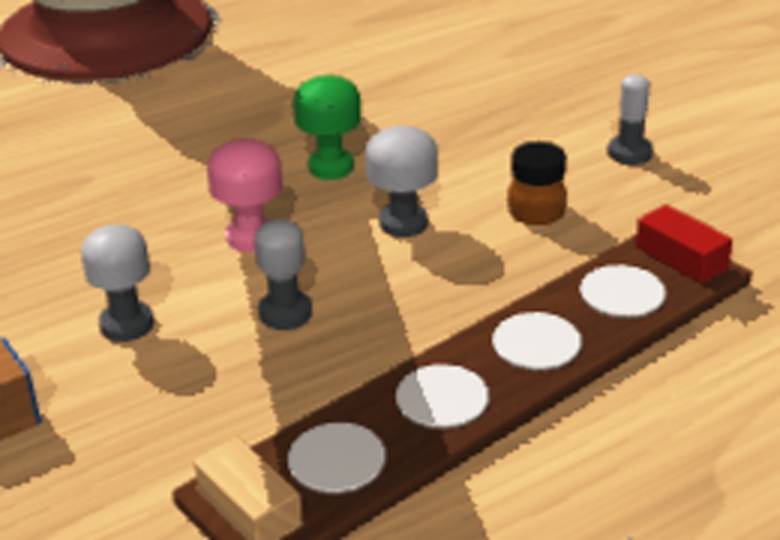

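Candidates for the 52 mm punch: grey at scene (284,187), green at (259,170), pink at (232,192). The grey steel one fits and the coloured ones are excluded; the crop confirms it. From the belt fits:

| Head | Position (x, y) mm |
|---|---|
| 22 mm | (459, 259) |
| 32 mm | (492, -67) |
| 42 mm | (444, -161) |
| 52 mm | (444, 56) |

The jar at (329,190) is not part of the job. I'll move over the 42 mm punch first and refine with the wrist camera.

Emit:
{"name": "drive_tool", "arguments": {
  "targets": [
    [1,3.2,-3.0,0,0],
    [1,3.2,-3.0,0,0],
    [1,3.2,-3.0,0,0],
    [1,3.2,-3.0,0,0],
    [1,3.2,-3.0,0,0],
    [1,3.2,-3.0,0,0],
    [1,3.2,-3.0,0,0],
    [1,3.2,-3.0,0,0],
    [1,3.2,-3.0,0,0],
    [1,3.2,-3.0,0,0]
  ]
}}

```text
clock: 1.35
tcp_pos: [444.0, -166.4, 219.0]
tool_rot: [[0.893, 0.451, 0.001], [0.451, -0.893, -0.0], [0.001, 0.001, -1.0]]
force: [0.7, -0.6, -0.8]
grip_width: 93.1
finger_force: 0.0
```

Emit:
{"name": "drive_tool", "arguments": {
  "targets": [
    [1,0,0,0,-8],
    [1,0,0,0,-8],
    [1,0,0,0,-8],
    [1,0,0,0,-8],
    [1,0,0,0,-8],
    [1,0,0,0,-8],
    [1,0,0,0,-8],
    [1,0,0,0,-8],
    [1,0,0,0,-7],
    [1,0,0,0,0]
  ]
}}

```text
clock: 2.35
tcp_pos: [443.4, -168.3, 218.7]
tool_rot: [[-0.135, 0.991, 0.0], [0.991, 0.135, 0.0], [0.0, 0.0, -1.0]]
force: [-0.9, 0.1, -0.1]
grip_width: 93.0
finger_force: 0.0
```

Run:
```python
from m import *
o=env.get_obs();print(o["tcp_pos"],o["tool_rot"].round(3).tolist(),o["joint_pos"].round(2),o["force"])
save(run("wrist"),"pics/w1.png")
```

```text
[ 443.39257819 -168.26629048  218.7490864 ] [[-0.135, 0.991, 0.0], [0.991, 0.135, 0.0], [0.0, 0.0, -1.0]] [ 0.6   0.37 -0.39  1.9   0.17  0.9   0.26] [-0.87887893  0.10787141 -0.07282348]
wrist obj px [252.  52.] 2891 ctr [399. -44.  73.] ztop 80.3 rgb [151.  78.  93.] beltfit (array([397. , -42.2]), np.float64(51.6))
wrist obj px [350.  93.] 1032 ctr [490. -65.  68.] ztop 73.7 rgb [112. 106. 105.] beltfit (array([492.1, -64.4]), np.float64(31.5))
wrist obj px [287. 184.] 1401 ctr [ 444. -156.   70.] ztop 76.2 rgb [115. 108. 106.] beltfit (array([ 444.1, -158.6]), np.float64(41.7))
wrist obj px [311. 273.] 776 ctr [ 487. -261.   41.] ztop 42.6 rgb [110.  71.  45.] beltfit None
wrist pad [472. 156.] 643.5 -110.8 d 54.6 (array([ 641.34810588, -108.14818361]), np.float64(23.97651809700121))
wrist pad [476.  93.] 632.6 -33.2 d 54.7 (array([632.55972106, -40.26235118]), np.float64(21.00701395435369))
```

View pics/w1.png

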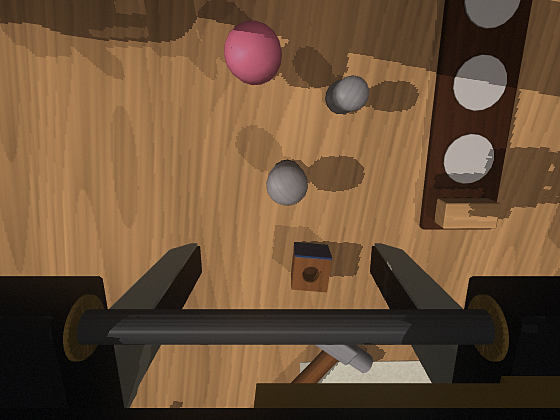

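Wrist view: the 42 mm punch is at (287,184), the 32 mm one at (348,95), pink at (253,52), and the wood-end pad at (469,158). I'll go down on the 42 mm punch.

Emit:
{"name": "drive_tool", "arguments": {
  "targets": [
    [0.7,0.85,0.2,0,0],
    [0.7,0,0,3.5,0],
    [0.7,0,0,3.5,0],
    [0.7,0,0,3.5,0],
    [0.7,0,0,3,0],
    [0.7,0,0,2,0],
    [0.7,0,0,1.5,0],
    [0.7,0,0,1.0,0],
    [0.7,0,0,0.4,0],
    [0.7,0,0,0,0]
  ]
}}

```text
clock: 3.4
tcp_pos: [444.4, -159.0, 34.6]
tool_rot: [[-0.136, 0.991, -0.0], [0.991, 0.136, 0.0], [0.0, -0.0, -1.0]]
force: [0.1, 0.5, 0.4]
grip_width: 79.1
finger_force: 0.0
```

Emit:
{"name": "drive_tool", "arguments": {
  "targets": [
    [-1,0,0,0,0],
    [-1,0,0,0,0],
    [-1,0,0,0,0],
    [-1,0,0,0,0],
    [-1,0,0,0,0],
    [-1,0,0,0,0],
    [-1,0,0,0,0],
    [-1,0,0,0,0]
  ],
  "grip_force": 30
}}

```text
clock: 4.2
tcp_pos: [443.9, -159.5, 34.8]
tool_rot: [[-0.136, 0.991, -0.001], [0.991, 0.136, -0.0], [-0.0, -0.001, -1.0]]
force: [-0.9, -0.3, 3.8]
grip_width: 41.4
finger_force: 30.0
```

Emit:
{"name": "drive_tool", "arguments": {
  "targets": [
    [-1,0,0,-1,0],
    [-1,0,0,-2.5,0],
    [-1,0,0,-4,0],
    [-1,0,0,-4,0],
    [-1,0,0,-2,0],
    [-1,0,0,0,0]
  ]
}}

```text
clock: 4.8
tcp_pos: [446.2, -159.7, 172.4]
tool_rot: [[-0.136, 0.991, 0.007], [0.991, 0.136, -0.002], [-0.003, 0.006, -1.0]]
force: [0.3, -0.3, -3.7]
grip_width: 41.3
finger_force: 30.0
```

Emit:
{"name": "drive_tool", "arguments": {
  "targets": [
    [-1,0.5,1.0,0,0],
    [-1,1.2,2.5,0,0],
    [-1,1.5,3,0,0],
    [-1,1.5,3,0,0],
    [-1,1.5,3,0,0],
    [-1,1.5,3,0,0],
    [-1,1.2,2.5,0,0],
    [-1,0.7,1.5,0,0],
    [-1,0.3,1,0,0],
    [-1,0,0,0,0]
  ]
}}

```text
clock: 5.8
tcp_pos: [634.0, -31.8, 167.2]
tool_rot: [[-0.138, 0.99, -0.003], [0.99, 0.138, 0.001], [0.002, -0.003, -1.0]]
force: [-0.2, 0.0, -3.7]
grip_width: 41.2
finger_force: 30.0
```

Run:
```python
from m import *
o=env.get_obs();print(o["tcp_pos"],o["grip_width"],o["force"])
save(run("wrist"),"pics/w2.png")
```

```text
[633.96925716 -31.78953584 167.24025673] 41.16239375862254 [-0.23109221  0.01266929 -3.74660061]
wrist obj px [536.  41.] 3554 ctr [806. 124.  57.] ztop 64.4 rgb [159. 127.  69.] beltfit (array([815.5, 126.4]), np.float64(44.8))
wrist obj px [58. 61.] 4888 ctr [452.  59.  70.] ztop 79.9 rgb [99. 93. 91.] beltfit (array([443.5,  59.6]), np.float64(51.3))
wrist obj px [ 21. 181.] 2562 ctr [414. -38.  65.] ztop 78.8 rgb [159.  85.  99.] beltfit (array([397. , -42.2]), np.float64(51.2))
wrist obj px [121. 220.] 1379 ctr [496. -60.  65.] ztop 73.3 rgb [146. 136. 132.] beltfit (array([492.1, -64.2]), np.float64(31.2))
wrist obj px [502. 231.] 226 ctr [840. -31.  41.] ztop 43.1 rgb [ 27.  57. 127.] beltfit None
wrist obj px [549. 237.] 69 ctr [886. -32.  41.] ztop 42.0 rgb [ 34.  81. 180.] beltfit None
wrist obj px [454. 256.] 127 ctr [803. -62.  41.] ztop 42.1 rgb [ 46.  93. 195.] beltfit None
wrist pad [284. 193.] 632.3 -32.2 d 55.2 (array([631.84287289, -29.87372524]), np.float64(25.472255158140857))
wrist pad [285. 110.] 621.5 47.7 d 54.8 (array([621.34845708,  47.58921934]), np.float64(26.74841885303971))
wrist pad [283.  30.] 610.2 126.6 d 55.4 (array([610.11413281, 126.55011072]), np.float64(27.153844504720233))
```

View pics/w2.png

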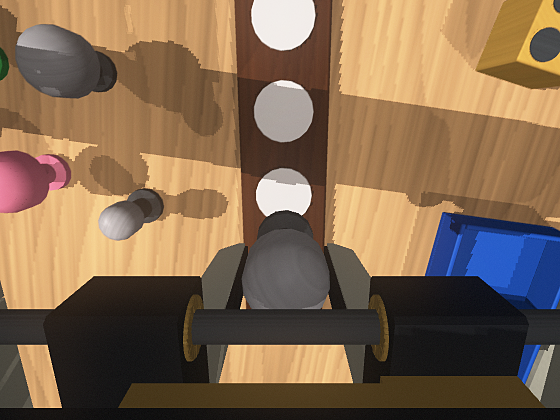

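The 42 mm punch is held upright over slot 3; the pads at (284,193), (285,110) and (283,30) are measured. Lower.

Emit:
{"name": "drive_tool", "arguments": {
  "targets": [
    [-1,-0.1,-0.1,2,0],
    [-1,0,0,3,0],
    [-1,0,0,3,0],
    [-1,0,0,1.6,0],
    [-1,0,0,1,0],
    [-1,0,0,0.5,0],
    [-1,0,0,0.3,0],
    [-1,0,0,0.1,0],
    [-1,0,0,0.1,0],
    [-1,0,0,0,0]
  ]
}}

```text
clock: 6.85
tcp_pos: [633.4, -34.6, 54.3]
tool_rot: [[-0.136, 0.991, 0.001], [0.991, 0.136, -0.0], [-0.0, 0.001, -1.0]]
force: [-0.1, -0.2, -3.0]
grip_width: 41.7
finger_force: 30.0
```

Emit:
{"name": "drive_tool", "arguments": {
  "targets": [
    [-1,0.15,-0.05,0.2,0],
    [-1,0,0,0.15,0],
    [-1,0,0,0.05,0],
    [-1,0,0,0,0]
  ]
}}

```text
clock: 7.25
tcp_pos: [632.3, -32.9, 50.0]
tool_rot: [[-0.136, 0.991, -0.0], [0.991, 0.136, 0.0], [0.0, -0.0, -1.0]]
force: [-1.8, 1.1, -1.7]
grip_width: 41.1
finger_force: 30.0
```

Emit:
{"name": "drive_tool", "arguments": {
  "targets": [
    [-1,0,0,0.05,0],
    [-1,0,0,0,0]
  ]
}}

```text
clock: 7.45
tcp_pos: [632.3, -32.8, 49.9]
tool_rot: [[-0.136, 0.991, 0.0], [0.991, 0.136, 0.0], [0.0, 0.0, -1.0]]
force: [-2.1, 0.5, 3.9]
grip_width: 41.2
finger_force: 30.0
```

Emit:
{"name": "drive_tool", "arguments": {
  "targets": [
    [0.5,0,0,0,0],
    [0.5,0,0,0,0],
    [0.5,0,0,0,0],
    [0.5,0,0,0,0],
    [0.5,0,0,-2,0],
    [0.5,0,0,-4,0],
    [0.5,0,0,-4,0],
    [0.5,0,0,-2,0],
    [0.5,0,0,0,0]
  ]
}}

```text
clock: 8.35
tcp_pos: [635.0, -32.9, 173.1]
tool_rot: [[-0.136, 0.991, 0.008], [0.991, 0.136, 0.0], [-0.001, 0.008, -1.0]]
force: [0.9, -0.2, -0.1]
grip_width: 69.8
finger_force: 0.0
```

```bash
cat > chk.py <<'E'
from m import *
import sys
# punch foot vs pad, per fixed camera: axis from belt of standing punches (z shifted by 15)
for n in ["scene","side","wrist"]:
    run(n)
    c=cap(n);W=cloud(c);z=W[...,2]
    m=((c["range_z"]>0)&(z>62)&(z<75)&(W[...,0]>570)&(W[...,0]<690)&(W[...,1]>-160)&(W[...,1]<180)).astype(np.uint8)
    k,l,st,ce=cv2.connectedComponentsWithStats(m)
    for i in range(1,k):
        if st[i,4]>30: r=fit(W[l==i]);print(n,"  RACKED",r[0].round(1),round(2*r[1],1))
E
python3 chk.py | grep -E "RACK|pad|rgb \[1[0-9]+. 1[0-9]+. 1"
python3 -c "
from h import *
c=cap('scene');p=c['pixels'][130:310,150:410]
cv2.imwrite('pics/crop2.png',cv2.cvtColor(cv2.resize(p,None,fx=3,fy=3,interpolation=2),cv2.COLOR_RGB2BGR))"
```

```text
scene obj px [361. 161.] 109 ctr [463. 256.  55.] ztop 67.8 rgb [156. 150. 147.] beltfit (array([460.5, 257.9]), np.float64(15.9))
scene obj px [284. 184.] 380 ctr [458.  49.  60.] ztop 76.2 rgb [109. 106. 105.] beltfit (array([443.9,  56.5]), np.float64(50.2))
scene obj px [243. 212.] 267 ctr [501. -71.  58.] ztop 71.3 rgb [151. 146. 146.] beltfit (array([493.5, -67.5]), np.float64(28.8))
scene obj px [296. 237.] 543 ctr [642. -40.  74.] ztop 89.1 rgb [150. 146. 146.] beltfit (array([636.3, -36.3]), np.float64(32.7))
scene pad [261. 282.] 647.1 -113.8 d 55.8 (array([ 646.8239228 , -114.08493803]), np.float64(26.895335248930003))
scene pad [330. 245.] 625.2 43.7 d 54.8 (array([629.77470377,  42.95345327]), np.float64(19.95681775226819))
scene pad [357. 225.] 613.5 122.3 d 56.0 (array([613.69063323, 122.06447486]), np.float64(26.731476066281814))
scene   RACKED [633.7 -34.8] 39.2
side obj px [165. 157.] 158 ctr [455. 255.  58.] ztop 69.4 rgb [148. 142. 138.] beltfit (array([456.8, 259.6]), np.float64(19.1))
side obj px [334. 187.] 517 ctr [625. -40.  77.] ztop 91.4 rgb [142. 139. 139.
[... 333 characters left out ...]
9 (array([610.01446746, 125.51997223]), np.float64(26.358210010720267))
side   RACKED [631.9 -34.4] 40.3
wrist obj px [287. 209.] 2138 ctr [632. -28.  85.] ztop 91.8 rgb [130. 124. 124.] beltfit None
wrist obj px [125. 218.] 1375 ctr [496. -60.  65.] ztop 73.0 rgb [136. 127. 124.] beltfit (array([492.1, -64.2]), np.float64(31.2))
wrist pad [286. 265.] 643.4 -110.5 d 55.1 (array([ 643.49480423, -110.53710135]), np.float64(27.00482481573961))
wrist pad [266. 188.] 614.7 -31.4 d 30.0 (array([613.84713656, -30.84447348]), np.float64(10.991563216663973))
wrist pad [287.  29.] 610.5 126.7 d 55.2 (array([610.52251308, 126.8394445 ]), np.float64(27.098737772788443))
wrist   RACKED [632.5 -31.9] 41.5
```

View pics/crop2.png

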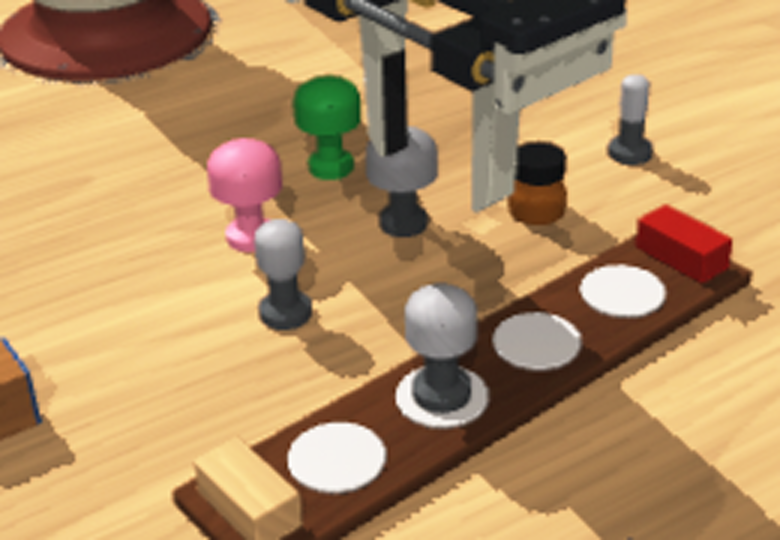

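Crop: the 42 mm punch stands centred on slot 3 at crop (440,390). Next is the 32 mm punch at crop (283,280).

Emit:
{"name": "drive_tool", "arguments": {
  "targets": [
    [0.5,-0.1,-2,0,0],
    [0.5,-0.3,-3.5,0,0],
    [0.5,-0.4,-4,0,0],
    [0.5,-0.3,-3,0,0],
    [0.5,-0.2,-1.8,0,0],
    [0.5,0,0,4,0],
    [0.5,0,0,4,0],
    [0.5,0,0,2,0],
    [0.5,0,0,0,0],
    [0.5,0,0,0,0]
  ]
}}

```text
clock: 9.7
tcp_pos: [492.6, -65.2, 69.1]
tool_rot: [[-0.136, 0.991, -0.001], [0.991, 0.136, 0.0], [0.001, -0.0, -1.0]]
force: [1.0, -0.1, 0.4]
grip_width: 69.7
finger_force: 0.0
```

Emit:
{"name": "drive_tool", "arguments": {
  "targets": [
    [0.5,0,0,2,0],
    [0.5,0,0,1.4,0],
    [0.5,0,0,0,0],
    [-1,0,0,0,0],
    [-1,0,0,0,0],
    [-1,0,0,0,0],
    [-1,0,0,0,0],
    [-1,0,0,0,0],
    [-1,0,0,0,0],
    [-1,0,0,0,0]
  ]
}}

```text
clock: 10.7
tcp_pos: [492.1, -65.6, 35.4]
tool_rot: [[-0.136, 0.991, -0.001], [0.991, 0.136, -0.0], [-0.0, -0.001, -1.0]]
force: [-1.8, -0.3, 4.4]
grip_width: 31.2
finger_force: 30.0
```

Emit:
{"name": "drive_tool", "arguments": {
  "targets": [
    [-1,0,0,0,0],
    [-1,0,0,-1,0],
    [-1,0,0,-2.5,0],
    [-1,0,0,-4,0],
    [-1,0,0,-3,0],
    [-1,0,0,-1.5,0],
    [-1,0,0,0,0],
    [-1,0,0,0,0]
  ]
}}

```text
clock: 11.5
tcp_pos: [491.9, -65.5, 154.8]
tool_rot: [[-0.136, 0.991, -0.001], [0.991, 0.136, 0.0], [0.0, -0.001, -1.0]]
force: [-0.4, -0.9, -3.2]
grip_width: 31.5
finger_force: 30.0
```

Emit:
{"name": "drive_tool", "arguments": {
  "targets": [
    [-1,0.6,1,0,0],
    [-1,1.3,2,0,0],
    [-1,1.8,2.8,0,0],
    [-1,1.9,2.8,0,0],
    [-1,1.7,2.8,0,0],
    [-1,1.3,2,0,0],
    [-1,0.7,1,0,0],
    [-1,0,0,0,0],
    [-1,0,0,0,0]
  ]
}}

```text
clock: 12.4
tcp_pos: [621.3, 45.4, 154.1]
tool_rot: [[-0.136, 0.991, -0.003], [0.991, 0.136, -0.001], [-0.001, -0.003, -1.0]]
force: [-0.1, -0.7, -2.8]
grip_width: 31.4
finger_force: 30.0
```

Emit:
{"name": "drive_tool", "arguments": {
  "targets": [
    [-1,0,0,2,0],
    [-1,0,0,3,0],
    [-1,0,0,2.5,0],
    [-1,0,0,1.5,0],
    [-1,0,0,0.7,0],
    [-1,0,0,0.3,0],
    [-1,0,0,0,0],
    [-1,0,0,0,0]
  ]
}}

```text
clock: 13.2
tcp_pos: [623.4, 46.4, 56.4]
tool_rot: [[-0.136, 0.991, 0.002], [0.991, 0.136, 0.0], [-0.0, 0.002, -1.0]]
force: [-0.7, 0.3, -2.6]
grip_width: 31.4
finger_force: 30.0
```

Emit:
{"name": "drive_tool", "arguments": {
  "targets": [
    [-1,0,-0.1,0.3,0],
    [-1,0,0,0.2,0],
    [-1,0,0,0.05,0],
    [-1,0,0,0,0],
    [-1,0,0,0,0]
  ]
}}

```text
clock: 13.7
tcp_pos: [621.6, 46.1, 50.4]
tool_rot: [[-0.136, 0.991, 0.001], [0.991, 0.136, -0.0], [-0.0, 0.0, -1.0]]
force: [-2.3, -0.4, 3.5]
grip_width: 31.2
finger_force: 30.0
```

Emit:
{"name": "drive_tool", "arguments": {
  "targets": [
    [0.3,0,0,0,0],
    [0.3,0,0,0,0],
    [0.3,0,0,0,0],
    [0.3,0,0,0,0],
    [0.3,0,0,-2,0],
    [0.3,0,0,-4,0],
    [0.3,0,0,-4,0],
    [0.5,0,0,-2,0],
    [0.7,0,0,0,0]
  ]
}}

```text
clock: 14.6
tcp_pos: [623.9, 46.8, 173.4]
tool_rot: [[-0.136, 0.991, 0.008], [0.991, 0.136, 0.001], [0.0, 0.008, -1.0]]
force: [0.7, -0.1, -0.6]
grip_width: 72.0
finger_force: 0.0
```

Emit:
{"name": "drive_tool", "arguments": {
  "targets": [
    [0.7,0.3,-2,0,0],
    [0.7,0.7,-3.5,0,0],
    [0.7,0.9,-4,0,0],
    [0.7,0.8,-4,0,0],
    [0.7,0.5,-2.5,0,0],
    [0.7,0.4,-1.5,0,0],
    [0.7,0,0,0,0],
    [0.7,0,0,0,0]
  ]
}}

```text
clock: 15.4
tcp_pos: [443.6, 57.8, 169.2]
tool_rot: [[-0.136, 0.991, -0.0], [0.991, 0.136, 0.0], [0.0, -0.0, -1.0]]
force: [-1.2, -0.1, 0.1]
grip_width: 79.4
finger_force: 0.0
```

```bash
python3 - <<'E' | grep -v "red"
from m import *
o=env.get_obs();print(o["tcp_pos"])
save(run("wrist"),"pics/w3.png")
c=cap("scene");save(c,"pics/s3.png")
E
```

```text
[443.64643541  57.83748089 169.2070017 ]
wrist obj px [348. 102.] 1911 ctr [484. 151.  51.] ztop 53.0 rgb [47. 37. 30.] beltfit (array([484.1, 150.6]), np.float64(28.0))
wrist obj px [169. 193.] 3190 ctr [347.  59.  71.] ztop 79.6 rgb [37. 76. 34.] beltfit (array([342.8,  55.1]), np.float64(51.3))
wrist obj px [284. 204.] 2883 ctr [443.  64.  72.] ztop 79.4 rgb [100.  93.  91.] beltfit (array([443.3,  59.3]), np.float64(51.5))
wrist obj px [485. 247.] 1683 ctr [615.  50.  76.] ztop 88.4 rgb [73. 70. 70.] beltfit (array([616.2,  49.9]), np.float64(17.1))
wrist obj px [226. 292.] 1545 ctr [402. -27.  67.] ztop 78.8 rgb [163.  88. 105.] beltfit (array([396.8, -42.3]), np.float64(51.2))
wrist pad [438. 280.] 622.5 -14.2 d 35.7 (array([622.03571279, -15.69503472]), np.float64(9.770989535280673))
wrist pad [463. 149.] 610.4 127.0 d 55.3 (array([607.8662338 , 129.32326552]), np.float64(23.96171596445333))
```

View pics/w3.png

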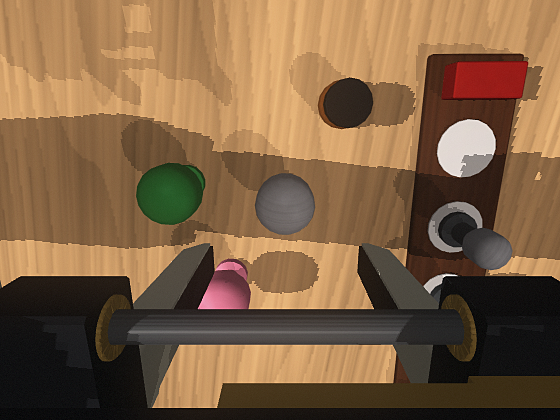

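Wrist view: the grey 52 mm punch at (285,203) is in line with the fingers. Green (170,193) and pink (225,290) are clear of them. The 32 mm punch stands on slot 2. Descend.

Emit:
{"name": "drive_tool", "arguments": {
  "targets": [
    [0.7,0.05,0,3,0],
    [0.7,0,0,4,0],
    [0.7,0,0,3,0],
    [0.7,0,0,2,0],
    [0.7,0,0,1,0],
    [0.7,0,0,0.4,0],
    [0.7,0,0,0,0],
    [0.7,0,0,0,0]
  ]
}}

```text
clock: 16.3
tcp_pos: [444.0, 58.7, 36.4]
tool_rot: [[-0.136, 0.991, 0.002], [0.991, 0.136, 0.0], [0.0, 0.002, -1.0]]
force: [-0.3, -0.8, 0.3]
grip_width: 79.0
finger_force: 0.0
```

Emit:
{"name": "drive_tool", "arguments": {
  "targets": [
    [-1,0,0,0,0],
    [-1,0,0,0,0],
    [-1,0,0,0,0],
    [-1,0,0,0,0],
    [-1,0,0,0,0],
    [-1,0,0,0,0],
    [-1,0,0,0,0]
  ],
  "grip_force": 40
}}

```text
clock: 17.0
tcp_pos: [442.9, 58.4, 35.9]
tool_rot: [[-0.136, 0.991, -0.0], [0.991, 0.136, -0.0], [-0.0, -0.0, -1.0]]
force: [-2.1, 0.3, 6.0]
grip_width: 51.4
finger_force: 40.0
```

Emit:
{"name": "drive_tool", "arguments": {
  "targets": [
    [-1,0,0,-1,0],
    [-1,0,0,-2.5,0],
    [-1,0,0,-4,0],
    [-1,0,0,-3,0],
    [-1,0,0,-2,0],
    [-1,0,0,0,0],
    [-1,0,0,0,0]
  ]
}}

```text
clock: 17.7
tcp_pos: [442.2, 58.0, 159.9]
tool_rot: [[-0.135, 0.991, -0.002], [0.991, 0.135, -0.0], [-0.0, -0.002, -1.0]]
force: [-0.5, 0.3, -7.2]
grip_width: 51.1
finger_force: 40.0
```

Emit:
{"name": "drive_tool", "arguments": {
  "targets": [
    [-1,-0.8,0.7,0,0],
    [-1,-1.8,1.6,0,0],
    [-1,-2.6,2.3,0,0],
    [-1,-3,2.7,0,0],
    [-1,-3,2.7,0,0],
    [-1,-3,2.7,0,0],
    [-1,-2.6,2.3,0,0],
    [-1,-1.8,1.6,0,0],
    [-1,-1,1,0,0],
    [-1,0,0,0,0]
  ]
}}

```text
clock: 18.7
tcp_pos: [644.3, -115.4, 157.1]
tool_rot: [[-0.132, 0.991, -0.004], [0.991, 0.132, -0.001], [-0.001, -0.004, -1.0]]
force: [-0.2, -0.9, -6.2]
grip_width: 51.1
finger_force: 40.0
```

Emit:
{"name": "drive_tool", "arguments": {
  "targets": [
    [-1,0,0,0,0],
    [-1,0,0,2,0],
    [-1,0,0,3,0],
    [-1,0,0,2.5,0],
    [-1,0,0,1.7,0],
    [-1,0,0,0.7,0],
    [-1,0,0,0.3,0],
    [-1,0,0,0,0],
    [-1,0,0,0,0]
  ]
}}

```text
clock: 19.6
tcp_pos: [645.0, -111.6, 59.9]
tool_rot: [[-0.136, 0.991, 0.002], [0.991, 0.136, -0.0], [-0.0, 0.002, -1.0]]
force: [-0.0, -0.2, -5.7]
grip_width: 51.1
finger_force: 40.0
```

Contact is expected at z ≈ 50.8.

Emit:
{"name": "drive_tool", "arguments": {
  "targets": [
    [-1,0,-0.05,0.4,0],
    [-1,0,0,0.3,0],
    [-1,0,0,0.15,0],
    [-1,0,0,0,0],
    [-1,0,0,0,0]
  ]
}}

```text
clock: 20.1
tcp_pos: [643.7, -111.9, 51.1]
tool_rot: [[-0.136, 0.991, 0.0], [0.991, 0.136, -0.0], [-0.0, 0.0, -1.0]]
force: [-2.9, -0.6, 2.3]
grip_width: 51.0
finger_force: 40.0
```

Emit:
{"name": "drive_tool", "arguments": {
  "targets": [
    [0.6,0,0,0,0],
    [0.6,0,0,0,0],
    [0.6,0,0,0,0],
    [0.6,0,0,0,0],
    [0.6,0,0,-2,0],
    [0.6,0,0,-4,0],
    [0.6,0,0,-4,0],
    [0.6,0,0,-3,0],
    [0.3,0,0,0,0]
  ]
}}

```text
clock: 21.0
tcp_pos: [647.2, -111.6, 185.9]
tool_rot: [[-0.136, 0.991, 0.012], [0.991, 0.136, -0.001], [-0.002, 0.011, -1.0]]
force: [-0.5, -0.7, -0.2]
grip_width: 70.0
finger_force: 0.0
```

Emit:
{"name": "drive_tool", "arguments": {
  "targets": [
    [0,2,-1,0,0],
    [0,4,-1.4,0,0],
    [0,4.4,-1.5,0,0],
    [0,4.4,-1.5,0,0],
    [0,4.4,-1.5,0,0],
    [0,4.4,-1.5,0,0],
    [0,4.4,-1.5,0,0],
    [0,4.4,-1.5,0,0],
    [0,4,-1.3,0,0],
    [0,2,-0.7,0,0]
  ]
}}

```text
clock: 22.0
tcp_pos: [455.8, 254.8, 179.9]
tool_rot: [[-0.142, 0.99, -0.001], [0.99, 0.142, 0.002], [0.003, -0.001, -1.0]]
force: [0.8, 0.2, -0.1]
grip_width: 46.8
finger_force: 0.0
```

Emit:
{"name": "drive_tool", "arguments": {
  "targets": [
    [0,0,0,0,0],
    [0,0,0,0,0]
  ]
}}

```text
clock: 22.2
tcp_pos: [458.8, 249.6, 179.6]
tool_rot: [[-0.136, 0.991, -0.0], [0.991, 0.136, -0.001], [-0.001, -0.001, -1.0]]
force: [1.4, -0.8, -0.2]
grip_width: 46.4
finger_force: 0.0
```

```bash
python3 - <<'E' | grep -v "red"
from m import *
o=env.get_obs();print(o["tcp_pos"])
save(run("wrist"),"pics/w4.png")
c=cap("scene");save(c,"pics/s4.png")
E
python3 chk.py | grep RACK
```

```text
[458.82413589 249.63369429 179.58606103]
wrist obj px [285. 188.] 541 ctr [457. 265.  65.] ztop 70.7 rgb [122. 114. 111.] beltfit (array([457.6, 263.2]), np.float64(21.5))
wrist obj px [296. 293.] 1091 ctr [483. 156.  50.] ztop 52.5 rgb [30. 25. 20.] beltfit (array([483.7, 153.7]), np.float64(27.0))
scene   RACKED [622.8  43.9] 29.0
scene   RACKED [633.4 -34.4] 40.2
scene   RACKED [ 644.8 -113.5] 50.3
side   RACKED [621.1  44.7] 30.1
side   RACKED [632.4 -34. ] 41.0
side   RACKED [ 643.6 -113.2] 50.4
```

View pics/w4.png

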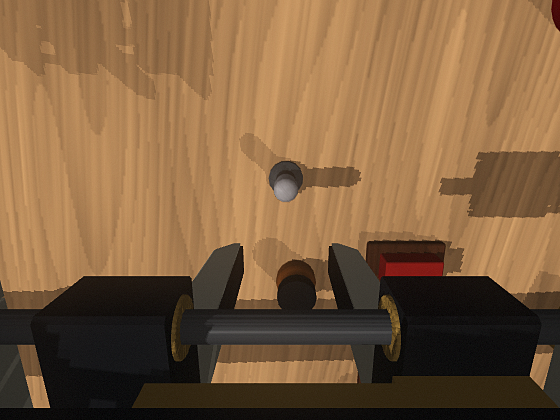

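Wrist view: the 22 mm punch is at (285,185), and the jar at (296,290) is clear. The three placed punches are within about 1 mm of their pads.

Emit:
{"name": "drive_tool", "arguments": {
  "targets": [
    [0.2,1.2,0.05,0,0],
    [0.2,0,0,4,0],
    [0.2,0,0,4,0],
    [0.2,0,0,3,0],
    [0.2,0,0,2,0],
    [0.2,0,0,1,0],
    [0.2,0,0,0.5,0],
    [0.2,0,0,0,0],
    [0.2,0,0,0,0]
  ]
}}

```text
clock: 23.5
tcp_pos: [458.3, 263.0, 36.1]
tool_rot: [[-0.136, 0.991, 0.002], [0.991, 0.136, 0.001], [0.001, 0.002, -1.0]]
force: [-0.2, -0.2, 0.2]
grip_width: 56.1
finger_force: 0.0
```

Emit:
{"name": "drive_tool", "arguments": {
  "targets": [
    [-1,0,0,0,0],
    [-1,0,0,0,0],
    [-1,0,0,0,0],
    [-1,0,0,0,0],
    [-1,0,0,0,0],
    [-1,0,0,0,0],
    [-1,0,0,0,0]
  ],
  "grip_force": 25
}}

```text
clock: 24.2
tcp_pos: [457.5, 262.3, 35.3]
tool_rot: [[-0.136, 0.991, -0.0], [0.991, 0.136, -0.0], [-0.0, -0.0, -1.0]]
force: [-1.4, -1.1, 1.1]
grip_width: 21.2
finger_force: 25.0
```

Emit:
{"name": "drive_tool", "arguments": {
  "targets": [
    [-1,0,0,-1,0],
    [-1,0,0,-2.5,0],
    [-1,0,0,-4,0],
    [-1,0,0,-3,0],
    [-1,0,0,-2,0],
    [-1,0,0,0,0],
    [-1,0,0,0,0]
  ]
}}

```text
clock: 24.9
tcp_pos: [457.2, 261.8, 159.9]
tool_rot: [[-0.136, 0.991, -0.0], [0.991, 0.136, -0.001], [-0.001, -0.001, -1.0]]
force: [-0.3, 0.3, -3.0]
grip_width: 21.1
finger_force: 25.0
```

```bash
python3 m.py wrist|head -3; python3 m.py side | grep -E "pad|ctr \[4"
```

```text
wrist obj px [297. 305.] 197 ctr [482. 167.  49.] ztop 52.3 rgb [21. 19. 17.] beltfit (array([481.5, 161.9]), np.float64(17.6))
side obj px [124. 105.] 675 ctr [486. 487.  58.] ztop 69.0 rgb [93. 94. 92.] beltfit (array([498.9, 496.9]), np.float64(71.0))
side obj px [210. 183.] 303 ctr [482. 144.  49.] ztop 52.5 rgb [44. 40. 37.] beltfit (array([483.5, 146.8]), np.float64(29.1))
```

Emit:
{"name": "drive_tool", "arguments": {
  "targets": [
    [-1,-0.8,0.7,0,0],
    [-1,-1.7,1.5,0,0],
    [-1,-2.3,2,0,0],
    [-1,-2.7,2.2,0,0],
    [-1,-2.7,2.2,0,0],
    [-1,-2.4,2,0,0],
    [-1,-1.8,1.6,0,0],
    [-1,-1.1,1.1,0,0],
    [-1,0,0,0,0],
    [-1,0,0,0,0]
  ]
}}

```text
clock: 26.0
tcp_pos: [609.6, 126.7, 158.9]
tool_rot: [[-0.135, 0.991, -0.003], [0.991, 0.135, 0.0], [0.0, -0.003, -1.0]]
force: [0.0, -0.1, -3.1]
grip_width: 21.4
finger_force: 25.0
```

Emit:
{"name": "drive_tool", "arguments": {
  "targets": [
    [-1,0,0,2,0],
    [-1,0,0,3,0],
    [-1,0,0,2.5,0],
    [-1,0,0,1.7,0],
    [-1,0,0,0.7,0],
    [-1,0,0,0.3,0],
    [-1,0,0,0,0],
    [-1,0,0,0,0]
  ]
}}

```text
clock: 26.8
tcp_pos: [611.1, 127.5, 59.3]
tool_rot: [[-0.136, 0.991, 0.002], [0.991, 0.136, 0.001], [0.001, 0.002, -1.0]]
force: [0.0, -0.4, -1.7]
grip_width: 21.3
finger_force: 25.0
```

Emit:
{"name": "drive_tool", "arguments": {
  "targets": [
    [-1,-0.1,0,0.4,0],
    [-1,0,0,0.3,0],
    [-1,0,0,0.2,0],
    [-1,0,0,0,0],
    [-1,0,0,0,0]
  ]
}}

```text
clock: 27.3
tcp_pos: [610.7, 125.7, 50.3]
tool_rot: [[-0.136, 0.991, 0.0], [0.991, 0.136, -0.0], [-0.0, 0.0, -1.0]]
force: [-2.7, -2.0, 6.1]
grip_width: 21.0
finger_force: 25.0
```

Contact, so I release, retreat and check.

Emit:
{"name": "drive_tool", "arguments": {
  "targets": [
    [0,0,0,0,0],
    [0,0,0,0,0],
    [0,0,0,0,0],
    [0,0,0,0,0],
    [0,0,0,-2,0],
    [0,0,0,-4,0],
    [0,0,0,-4,0],
    [0,0,0,-3,0],
    [0,0,0,0,0]
  ]
}}

```text
clock: 28.2
tcp_pos: [613.6, 127.3, 184.3]
tool_rot: [[-0.136, 0.991, 0.01], [0.991, 0.136, 0.003], [0.002, 0.011, -1.0]]
force: [0.4, 0.2, 0.1]
grip_width: 46.6
finger_force: 0.0
```

Emit:
{"name": "drive_tool", "arguments": {
  "targets": [
    [0,0,-3,0,0],
    [0,0,-4,0,0],
    [0,0,-4,0,0],
    [0,0,-3,0,0],
    [0,0,0,0,0],
    [0,0,0,0,0]
  ]
}}

```text
clock: 28.8
tcp_pos: [471.8, 106.7, 179.0]
tool_rot: [[-0.136, 0.991, 0.0], [0.991, 0.136, -0.0], [-0.0, 0.0, -1.0]]
force: [0.3, -0.4, -0.6]
grip_width: 46.4
finger_force: 0.0
```

```bash
python3 chk.py | grep -E "RACK|pad"
python3 -c "
from h import *
c=cap('scene');p=c['pixels'][130:310,150:410]
cv2.imwrite('pics/crop5.png',cv2.cvtColor(cv2.resize(p,None,fx=3,fy=3,interpolation=2),cv2.COLOR_RGB2BGR))"
```

```text
scene   RACKED [612.  123.1] 19.1
scene   RACKED [622.5  44.1] 29.4
scene   RACKED [633.3 -34.3] 40.1
scene   RACKED [ 644.6 -113.5] 50.7
side pad [366. 230.] 642.8 -112.5 d 55.0 (array([ 643.10369439, -112.51484693]), np.float64(23.628040360057625))
side   RACKED [609.5 123.2] 18.9
side   RACKED [621.3  44.6] 30.1
side   RACKED [632.1 -34.1] 40.6
side   RACKED [ 643.6 -113.2] 50.6
wrist pad [415. 186.] 609.7 127.1 d 54.8 (array([609.58461926, 128.39591388]), np.float64(23.862567652137937))
wrist   RACKED [610.7 126.5] 21.2
wrist   RACKED [621.   48.7] 28.4
```

View pics/crop5.png

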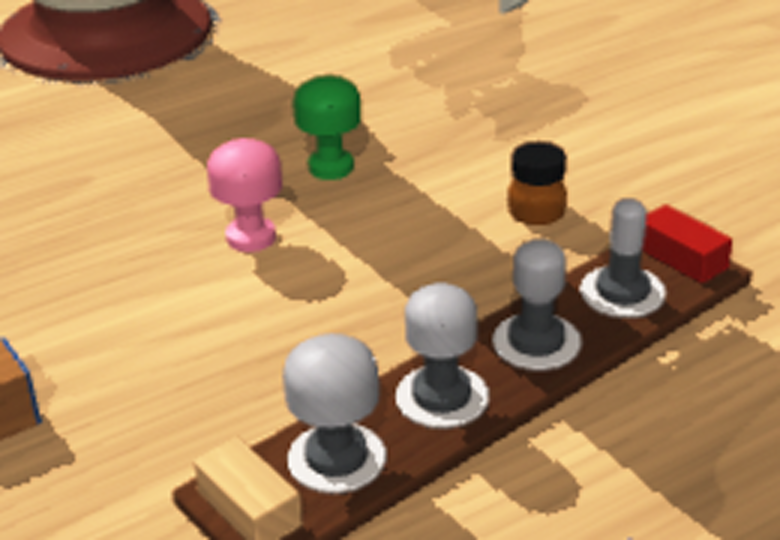

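All four punches stand centred on their pads in size order: 22 mm at crop (627,285) by the red block, up to 52 mm at (336,450) by the wood block. Green and pink are untouched.

```bash
python3 -c "
from bench import env
print(env.hand_in())"
```

```text
the job is handed in; nothing more can be done
None
```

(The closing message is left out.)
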